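Push the slumped chopping board back into its stand

TASK

The wooden chopping board has slumped forward in its stand and sticks out too far to the left. By pushing alone, slide it along the groove until both of its ends stick out of the stand evenly, and tip it back so that it leans against the taller rear wire of the stand. Do not take the board between the fingers or lift it out of the groove, and leave the other things on the worktop where they are.

Things in the scene. Friction and masses are not known exactly. Their poses are not given: they have to be found in the camera images.
- board_stand: Fixed stand: a dark wooden foot 130 mm deep (x), 240 mm long (y), with a groove along y through its middle and two chromed wire hoops. Origin under the foot's centre, on the worktop; x points to the rear of the stand (away from the robot), y along the groove to the left, z up; turned by up to 0.25 rad. Groove floor 14 mm above the worktop, 44 mm wide between lips 8 mm high.
- stand_front_bar (a point): Middle of the horizontal top wire of the lower front hoop: 7 mm wire along the stand's y, 180 mm long, 27 mm in front of the groove's middle (stand x = -0.027) and 88 mm above the worktop. The slumped board leans on it.
- stand_back_bar (a point): Middle of the horizontal top wire of the taller rear hoop: 7 mm wire along the stand's y, 180 mm long, 48 mm behind the groove's middle (stand x = +0.048) and 133 mm above the worktop. The board shall lean on it at the end.
- board: Beech chopping board 200 x 300 x 21 mm, 0.6 to 1 kg, in the groove on a long (300 mm) edge; top edge about 0.21 m above the worktop. Own axes: x up along the 200 mm side, y along its length (as the stand's y), z out of the face toward the robot; origin at the centre of the rear face. Starts leaning about 14 degrees toward the robot, 35 to 80 mm too far to the left (+y).
- board_mid (a point): Centre of the board, midway through its thickness. Centred, it lies at stand y = 0 and each end overhangs the foot by 30 mm. Sliding the board along the groove takes about 2 to 8 N; a high push on its end can rock it if it sticks.
- board_top (a point): Middle of the board's upper long edge. In the stand's frame about x = -0.05 at the start and +0.045 to +0.065 when leaning back on the rear wire (11 to 21 degrees, as the foot lies in the groove). Tipping takes about 1 to 3 N up here; once a few degrees past upright the board falls back onto the rear wire by itself and stays.
- board_left_end (a point): Centre of the board's left (+y) end face, 200 x 21 mm.
- board_right_end (a point): Centre of the board's right (-y) end face.
- foot_left (a point): Left end of the board's lower long edge, midway through its thickness; about 15 mm above the worktop when in the groove.
- foot_right (a point): Right end of the board's lower long edge; about 15 mm above the worktop when in the groove.
- salt_shaker: Bystander: glass and metal salt shaker, 44 mm wide, 90 mm tall, in front of the stand; origin under its centre. Must not be disturbed.
- egg_cup: Bystander: stoneware egg cup, 48 mm wide, 52 mm tall, in front of the stand; origin under its centre. Must not be disturbed.
- tin_small: Bystander: low food tin, 75 mm wide, 58 mm tall, in front of the stand toward the right; origin under its centre. Must not be disturbed.
- mug_blue: Bystander: blue mug, 83 mm wide, 94 mm tall, behind the stand toward the left; origin under its centre. Must not be disturbed.
- tumbler: Bystander: drinking glass, 81 mm wide, 93 mm tall, behind the stand; origin under its centre. Must not be disturbed.
- garlic: Bystander: bulb of garlic, about 50 mm, behind the stand; origin under its centre. Must not be disturbed.

How it is judged:
By the outcome, as a careful person would: the job done as asked, in the order asked, and still so for the second after the job is handed in, with the robot touching nothing.
It also fails if it takes over 51 s, if anything falls off the work surface, if the arm or the gripper's body presses on something with over 40 N, if the wrist force passes 120 N, or if a joint passes its speed limit or range.

ROBOT

A 7-joint arm with a two-finger parallel gripper is mounted at the origin on a cart in front of the work surface, level with it; the furniture and walls round the work are solid. World frame = base frame: x ahead of the robot, y to its left, z up, the work surface at z = 0. Lengths are in m, angles in rad, forces in N, time in s.
With the tool pointing down it reaches from about 0.4 to 0.9 m from the base axis. Payload 5.6 kg.
Tool frame: the origin (TCP) lies at the very end of the fingers, on their centre line; the grasp point (between the pads) lies behind it (arm.grip_point_offset is the z of the grasp point in the tool frame, in m); z points along the fingers, y is the line along which they close (so a half turn about z gives the same grasp; the last joint's range is limited). The gripper opens to 92 mm and grips with 3 to 60 N. Pads are 20 mm wide; open, the fingers measure 128 mm over their backs; the gripper's body (75 mm by 189 mm) begins 69 mm behind the grasp point.
Start: joints at [-1.177, 0.468, -0.012, 1.603, 0.006, 1.071, -0.056], TCP at [0.275, 0.589, 0.192] pointing down, gripper open.
Joint ranges: [-2.53, 2.53], [-0.31, 2.02], [-1.57, 1.55], [0.28, 2.44], [-1.29, 4.43], [0.15, 1.84], [-2.92, 2.92]. Speed limits (rad/s): [2.57, 2.57, 3.14, 3.14, 3.14, 3.14, 3.14].

INTERFACE

Orientations are given as [roll, pitch, yaw] about the fixed x, y, z axes, in that order (R = Rz(yaw) Ry(pitch) Rx(roll)).
In Python, from station import arm gives the robot as it stands.
- The arm moves only by the shell command python3 -m creep 'ROWS' [FORCE]. ROWS is JSON, a list of rows, each an object with "angular": the turn, a rotation vector about the tool's x, y, z in rad, a list of three; "offset": the shift along the tool's x, y, z in m, a list of three; "hand": the closure in counts, from 0 (fully open) to 255 (shut). In form: [{"angular": [ax, ay, az], "offset": [tx, ty, tz], "hand": hand}, ...]. A call has 1 to 5 rows; each row is the pose to reach, as a shift and turn from the pose commanded when the call began, along the tool's axes at that moment; what a row does not reach only later rows make up. A row lasts 1/10 s, in which the tool goes at most 50 mm and 8.59 degrees, less where a joint would pass 70% of its speed; a pose out of reach is approached as far as the arm can. A call with a gripper value outside its range is refused whole. The fingers move at their own pace and stop on an object; FORCE is the grip in N (left out, the last holds). Time passes only in rows, so rows that repeat a pose let the fingers close. It gives the time, the measured TCP pose, the force, the opening and the grip force at its end, in the units of the state.
- arm.get_state(): the state, without advancing time (a new reading comes with each control period).
- arm.grab_frame(name): name is "scene" or "top"; returns the picture (480x640x3 uint8, red, green, blue); there is no depth.
- arm.camera_model(name): a dict with "mtx" (3x3 intrinsics, pixels), "k1" (the pictures are not rectified: a ray, as slopes to the right and down, at radius r is drawn at 1 + k1 r^2 times it, then the intrinsics apply), "position" and "orientation" of the camera in the world. Camera axes: x right, y down, z forward; pixel columns grow to the right and rows downward; lengths in m; the calibration is good to about 2 mm. A picture is of the moment at which its call begins. camera_model takes no time and is no camera call.
- arm.sign_off(): hands the job in; it is judged then, once.
The state is a dict: "time_s": time; "qpos": joint angles; "joint_vel": joint speeds; "joint_torque": joint torques, N m; "tool_pos": TCP position; "eef_rot": TCP orientation; "contact_force": force on the tool from outside, world axes, zero at the start; "ft_torque": the same for the moment, N m; "opening": finger opening in m; "grip_force": force on a finger pad.
Only numpy, scipy, OpenCV 4.12 (cv2) and the standard library are available. Lean on these libraries where they do the work, as an engineer would, in place of code of your own. Each camera call takes 0.05 s, during which the arm holds its last target. There are 200 camera calls.

## Working session

There is one attempt and no reset: what is moved stays moved. The work goes in short steps, Python scripts to look and compute and a shell command to move; the robot and the scene stay as the last step left them, time stands still between calls to the robot, and variables do not carry over. Pictures are saved under pics/ and viewed, at most 10 in all, crops included, and the job is handed in when it is done.

```bash
mkdir -p pics; python3 - <<'E'
from station import arm
import cv2,numpy as np
for n in("scene","top"):
    cv2.imwrite(f"pics/{n}0.png",arm.grab_frame(n)[:,:,::-1]); m=arm.camera_model(n)
    print(n,{k:np.round(v,3).tolist() for k,v in m.items()})
print(arm.get_state(),arm.grip_point_offset)
E
```

```text
scene {'mtx': [[619.367, 0.0, 324.217], [0.0, 619.367, 244.49], [0.0, 0.0, 1.0]], 'k1': -0.045, 'position': [0.173, -0.733, 0.981], 'orientation': [-2.351, 0.003, -0.495]}
top {'mtx': [[462.553, 0.0, 314.058], [0.0, 462.553, 238.613], [0.0, 0.0, 1.0]], 'k1': -0.115, 'position': [0.383, 0.017, 1.119], 'orientation': [-2.956, -0.011, -1.572]}
{'time_s': 0.1, 'qpos': array([-1.17696798,  0.46830049, -0.01160707,  1.60347698,  0.00600419,
        1.07135283, -0.05628635]), 'joint_vel': array([ 0.00040208, -0.00166561,  0.00073668, -0.00215376,  0.000522  ,
        0.00014121,  0.00022   ]), 'joint_torque': array([ 8.53058973e-04, -5.21641803e+01, -1.24772103e-02, -2.44367391e+01,
       -5.68303373e-02,  1.40166987e-02,  7.40243877e-05]), 'tool_pos': array([0.27483596, 0.58846799, 0.19165081]), 'eef_rot': array([-3.14009358e+00,  1.11960352e-04,  2.70471910e+00]), 'contact_force': array([-0.70979374, -0.31855002, -0.13450694]), 'ft_torque': array([-0.02494246, -0.02135034,  0.00562784]), 'grip_force': 0.0, 'opening': 0.09191225389571382} -0.0187
```

View pics/scene0.png

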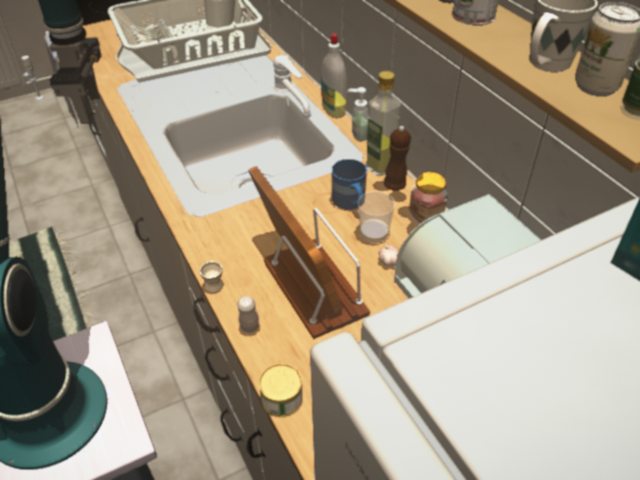

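View pics/top0.png

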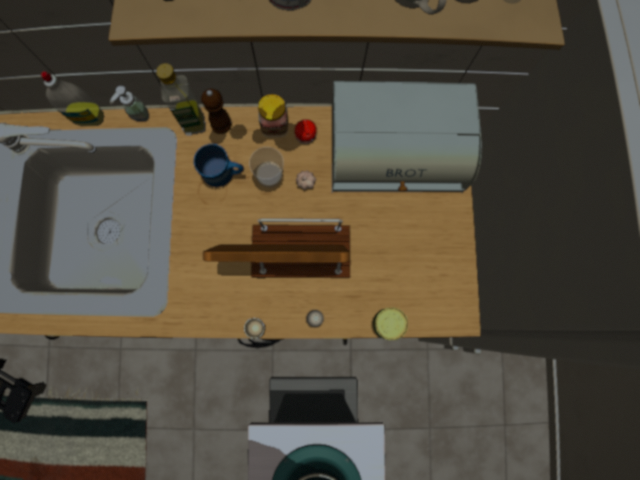

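The scene shows the board leaning forward and jutting out toward the sink. In the top view its top edge runs about (204,255)–(347,256), the stand foot spans about (251,225)–(350,277), and the bystanders are at egg (256,328), shaker (315,318), tin (390,323), mug (215,165), tumbler (267,168) and garlic (305,180). I'll enlarge this to read corners.

```bash
cat > h.py <<'E'
import numpy as np,cv2
from scipy.spatial.transform import Rotation as R
from station import arm
def pix(n,u,v,z):
    m=arm.camera_model(n);K=np.array(m["mtx"]);x=(u-K[0,2])/K[0,0];y=(v-K[1,2])/K[1,1]
    rd=np.hypot(x,y);r=rd
    for _ in range(20): r=rd/(1+m["k1"]*r*r)
    d=R.from_euler("xyz",m["orientation"]).as_matrix()@np.array([x*r/rd,y*r/rd,1]);p=np.array(m["position"])
    return p+d*(z-p[2])/d[2]
def proj(n,P):
    m=arm.camera_model(n);K=np.array(m["mtx"])
    c=R.from_euler("xyz",m["orientation"]).as_matrix().T@(np.array(P)-m["position"]);x=c[:2]/c[2]
    x=x*(1+m["k1"]*(x@x));return K[:2,:2]@x+K[:2,2]
E
python3 - <<'E'
import cv2
i=cv2.imread("pics/top0.png")[205:290,190:365]
i=cv2.convertScaleAbs(i,alpha=1.7)
cv2.imwrite("pics/c0.png",cv2.resize(i,None,fx=4.5,fy=4.5,interpolation=cv2.INTER_CUBIC))
from h import *
for n,u,v,z in[("egg",256,328,.05),("salt",315,318,.09),("tin",390,323,.058),("mug",213,163,.094),("tumb",267,165,.05),("garlic",305,180,.03),("footFL",251,277,.022),("footFR",350,277,.022),("footRL",251,225,.022),("footRR",350,225,.022),("topL",204,255,.21),("topR",347,256,.21),("counter front",200,336,0),("breadbox",335,190,.02)]:print(n,pix("top",u,v,z).round(3))
E
```

```text
egg [0.376 0.137 0.05 ]
salt [0.398 0.003 0.09 ]
tin [ 0.387 -0.168  0.058]
mug [0.755 0.242 0.094]
tumb [0.765 0.119 0.05 ]
garlic [0.734 0.027 0.03 ]
footFL [0.495 0.155 0.022]
footFR [ 0.496 -0.081  0.022]
footRL [0.622 0.158 0.022]
footRR [ 0.622 -0.083  0.022]
topL [0.52  0.226 0.21 ]
topR [ 0.518 -0.059  0.21 ]
counter front [0.355 0.277 0.   ]
breadbox [ 0.711 -0.047  0.02 ]
```

View pics/c0.png

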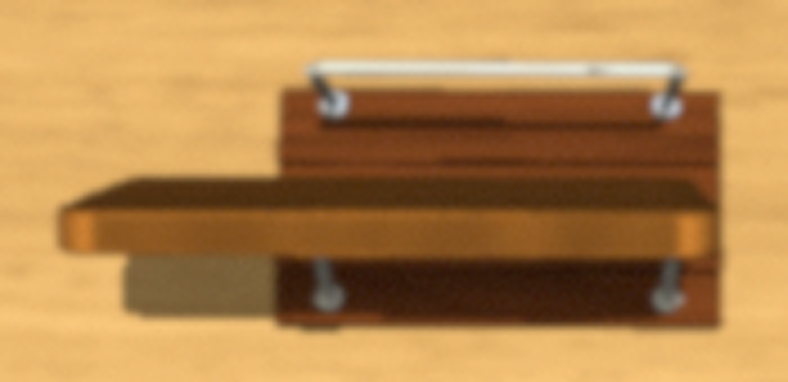

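The board's top edge spans crop columns 60–714, which gives y ≈ +0.23 to −0.06. The foot centre is at about (0.559, 0.037) with yaw ≈ 0, so the board sits about 46 mm too far left. I'll push the left end low with a tilted tool and shut fingers.

```bash
cat > d.py <<'E'
import sys
from h import *
# x y z tilt : tool y along world x, fingers tilted toward -y
x,y,z,t=map(float,sys.argv[1:5])
s=arm.get_state();R0=R.from_euler("xyz",s["eef_rot"])
Rt=R.from_euler("x",-t)*R.from_euler("xyz",[np.pi,0,np.pi/2])
a=(R0.inv()*Rt).as_rotvec();o=R0.inv().apply(np.array([x,y,z])-s["tool_pos"])
print("t",round(s["time_s"],2),"pos",s["tool_pos"].round(4),"F",s["contact_force"].round(1),"q",s["qpos"].round(2));print("angular",a.round(3).tolist(),"offset",o.round(4).tolist(),"ang",np.linalg.norm(a).round(2),"dist",np.linalg.norm(o).round(3))
E
python3 d.py .546 .33 .15 .7
```

```text
t 0.1 pos [0.2748 0.5885 0.1917] F [-0.7 -0.3 -0.1] q [-1.18  0.47 -0.01  1.6   0.01  1.07 -0.06]
angular [0.395, -0.621, 1.086] offset [-0.3551, -0.1194, 0.0419] ang 1.31 dist 0.377
```

```bash
python3 -m creep '[{"angular":[0.04,-0.06,0.11],"offset":[-0.035,-0.012,0],"hand":255},{"angular":[0.08,-0.12,0.22],"offset":[-0.07,-0.024,0],"hand":255},{"angular":[0.12,-0.18,0.33],"offset":[-0.105,-0.036,0],"hand":255},{"angular":[0.16,-0.24,0.44],"offset":[-0.14,-0.048,0],"hand":255},{"angular":[0.2,-0.3,0.54],"offset":[-0.175,-0.06,0],"hand":255}]'; python3 d.py .546 .33 .13 .7
```

```text
time_s: 0.6
tool_pos: [0.4086, 0.4596, 0.1925]
eef_rot: [-3.026, 0.341, 2.175]
contact_force: [0.7, -0.3, -0.3]
opening: 0.054
grip_force: 0.0
t 0.6 pos [0.4086 0.4596 0.1925] F [ 0.7 -0.3 -0.3] q [-1.2   0.56  0.23  1.53  0.15  1.31 -0.46]
angular [0.191, -0.317, 0.545] offset [-0.1532, 0.053, 0.1153] ang 0.66 dist 0.199
```

```bash
python3 -m creep '[{"angular":[0.04,-0.063,0.11],"offset":[-0.03,0.01,0.023],"hand":255},{"angular":[0.08,-0.126,0.22],"offset":[-0.06,0.02,0.046],"hand":255},{"angular":[0.12,-0.19,0.33],"offset":[-0.09,0.03,0.069],"hand":255},{"angular":[0.16,-0.25,0.44],"offset":[-0.12,0.04,0.092],"hand":255},{"angular":[0.19,-0.317,0.545],"offset":[-0.153,0.053,0.115],"hand":255}]'; python3 d.py .546 .26 .07 .7
```

```text
time_s: 1.1
tool_pos: [0.546, 0.3315, 0.1288]
eef_rot: [3.141, 0.7, 1.572]
contact_force: [0.6, 1.0, -0.1]
opening: 0.0138
grip_force: 0.0
t 1.1 pos [0.546  0.3315 0.1288] F [ 0.6  1.  -0.1] q [-1.09  0.86  0.44  1.34  0.18  1.47 -0.78]
angular [0.001, 0.0, 0.001] offset [-0.0168, -0.0001, 0.0911] ang 0.0 dist 0.093
```

```bash
python3 -m creep '[{"angular":[0,0,0],"offset":[-0.008,0,0.045],"hand":255},{"angular":[0,0,0],"offset":[-0.017,0,0.091],"hand":255},{"angular":[0,0,0],"offset":[-0.017,0,0.091],"hand":255}]'; python3 d.py .546 .24 .065 .7;python3 - <<'E'
from h import *
a=[cv2.resize(arm.grab_frame(n)[r[0]:r[1],r[2]:r[3],::-1],(400,400),interpolation=cv2.INTER_CUBIC) for n,r in(("scene",(140,340,200,400)),("top",(160,330,180,350)))]
cv2.imwrite("pics/p1.png",np.hstack(a))
E
```

```text
time_s: 1.4
tool_pos: [0.5438, 0.2519, 0.0675]
eef_rot: [-3.133, 0.708, 1.573]
contact_force: [0.4, -1.2, 0.6]
opening: 0.0005
grip_force: 0.0
t 1.4 pos [0.5438 0.2519 0.0675] F [ 0.4 -1.2  0.6] q [-1.05  0.87  0.45  1.52  0.2   1.29 -0.78]
angular [-0.008, 0.008, 0.001] offset [-0.0075, 0.0023, 0.0096] ang 0.01 dist 0.012
```

View pics/p1.png

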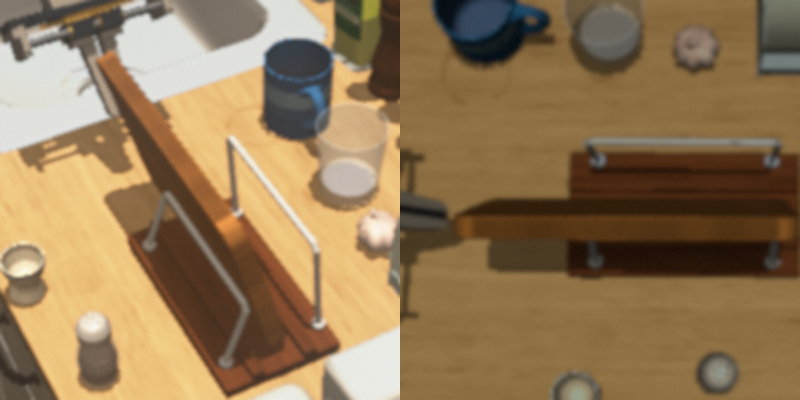

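The picture shows the fingertips just short of the board's left end and in line with it (right panel, fingers ending near (450,212)). Now pushing −y.

```bash
python3 -m creep '[{"angular":[0,0,0],"offset":[-0.008,0,0.006],"hand":255},{"angular":[0,0,0],"offset":[-0.015,0,0.013],"hand":255},{"angular":[0,0,0],"offset":[-0.021,0,0.018],"hand":255},{"angular":[0,0,0],"offset":[-0.027,0,0.023],"hand":255},{"angular":[0,0,0],"offset":[-0.031,0,0.026],"hand":255}]'; python3 d.py .546 .21 .065 .7; python3 -m creep '[{"angular":[0,0,0],"offset":[-0.004,0,0.0035],"hand":255},{"angular":[0,0,0],"offset":[-0.006,0,0.005],"hand":255},{"angular":[0,0,0],"offset":[-0.006,0,0.005],"hand":255}]';python3 - <<'E'
from h import *
f=arm.grab_frame("top")[:,:,::-1];cv2.imwrite("pics/t2.png",f)
a=[cv2.resize(arm.grab_frame("scene")[140:340,200:400,::-1],(400,400)),cv2.resize(f[160:330,190:360],(400,400),interpolation=cv2.INTER_CUBIC)]
cv2.imwrite("pics/p2.png",np.hstack(a))
E
```

```text
time_s: 2.0
tool_pos: [0.5463, 0.2201, 0.071]
eef_rot: [3.141, 0.696, 1.575]
contact_force: [0.6, 1.8, -1.3]
opening: 0.0004
grip_force: 0.9
t 2.0 pos [0.5463 0.2201 0.071 ] F [ 0.6  1.8 -1.3] q [-1.03  0.83  0.46  1.59  0.23  1.23 -0.76]
angular [0.003, -0.004, 0.003] offset [-0.0039, -0.0004, 0.0111] ang 0.01 dist 0.012
time_s: 2.3
tool_pos: [0.5463, 0.2123, 0.0708]
eef_rot: [-3.141, 0.697, 1.575]
contact_force: [1.1, 2.7, -1.2]
opening: 0.0005
grip_force: 1.0
```

View pics/p2.png

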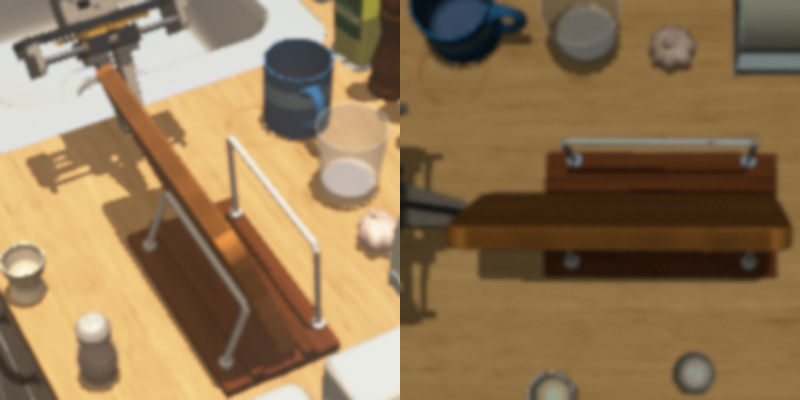

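The board has slid part of the way and the fingertips are on its end. The top edge now spans about u 210.8–355.8, against foot ends at 251.6–349.8.

```bash
python3 - <<'E'
from h import *
for L,Rr in((203.3,348.7),(210.8,355.8)):
    for z in(.2,.215):
        a=pix("top",L,257,z);b=pix("top",Rr,257,z);print(z,a.round(4),b.round(4),(a+b)[1]/2)
a=pix("top",251.6,277,.022);b=pix("top",349.8,277,.022);print((a+b)[1]/2)
a=pix("top",190+162*.425,222,.133);b=pix("top",190+358*.425,222,.133);print("backbar",a,b,(a+b)[1]/2)
E
python3 d.py .546 .19 .07 .7
```

```text
0.2 [0.5171 0.2296 0.2   ] [ 0.5176 -0.0632  0.2   ] 0.08323297454521142
0.215 [0.5149 0.2262 0.215 ] [ 0.5154 -0.0619  0.215 ] 0.08214945863237366
0.2 [0.5172 0.2144 0.2   ] [ 0.5176 -0.0775  0.2   ] 0.06844837491149551
0.215 [0.515  0.2112 0.215 ] [ 0.5154 -0.0759  0.215 ] 0.06760617542292105
0.03622981967980277
backbar [0.60444567 0.12624992 0.133     ] [ 0.604705   -0.05578854  0.133     ] 0.03523068962781821
t 2.4 pos [0.5463 0.2123 0.0709] F [ 0.5  1.9 -0.7] q [-1.03  0.82  0.46  1.6   0.23  1.22 -0.76]
angular [0.002, -0.002, 0.004] offset [-0.0165, -0.0004, 0.015] ang 0.0 dist 0.022
```

```bash
python3 -m creep '[{"angular":[0,0,0],"offset":[-0.004,0,0.003],"hand":255},{"angular":[0,0,0],"offset":[-0.008,0,0.0065],"hand":255},{"angular":[0,0,0],"offset":[-0.012,0,0.010],"hand":255},{"angular":[0,0,0],"offset":[-0.016,0,0.0135],"hand":255},{"angular":[0,0,0],"offset":[-0.019,0,0.016],"hand":255}]'; python3 -m creep '[{"angular":[0,0,0],"offset":[0,0,0],"hand":255},{"angular":[0,0,0],"offset":[0,0,0],"hand":255}]';python3 d.py .546 .19 .07 .7; python3 - <<'E'
from h import *
f=arm.grab_frame("top")[:,:,::-1];cv2.imwrite("pics/t3.png",f)
f=cv2.convertScaleAbs(f,alpha=1.5)
a=[cv2.resize(arm.grab_frame("scene")[150:350,220:400,::-1],(360,400),interpolation=cv2.INTER_CUBIC),cv2.resize(f[210:300,200:360],(440,248),interpolation=cv2.INTER_CUBIC)]
a[1]=cv2.copyMakeBorder(a[1],0,152,0,0,cv2.BORDER_CONSTANT)
cv2.imwrite("pics/p3.png",np.hstack(a))
E
```

```text
time_s: 2.9
tool_pos: [0.5462, 0.1864, 0.0709]
eef_rot: [-3.141, 0.698, 1.575]
contact_force: [0.8, 3.2, -0.4]
opening: 0.0001
grip_force: 1.6
time_s: 3.1
tool_pos: [0.5462, 0.1861, 0.0712]
eef_rot: [-3.14, 0.699, 1.574]
contact_force: [-0.2, 0.3, -0.3]
opening: 0.0005
grip_force: 0.1
t 3.1 pos [0.5462 0.1861 0.0712] F [-0.2  0.3 -0.3] q [-1.01  0.8   0.47  1.65  0.25  1.18 -0.75]
angular [0.001, -0.001, 0.003] offset [0.0038, -0.0002, -0.0016] ang 0.0 dist 0.004
```

View pics/p3.png

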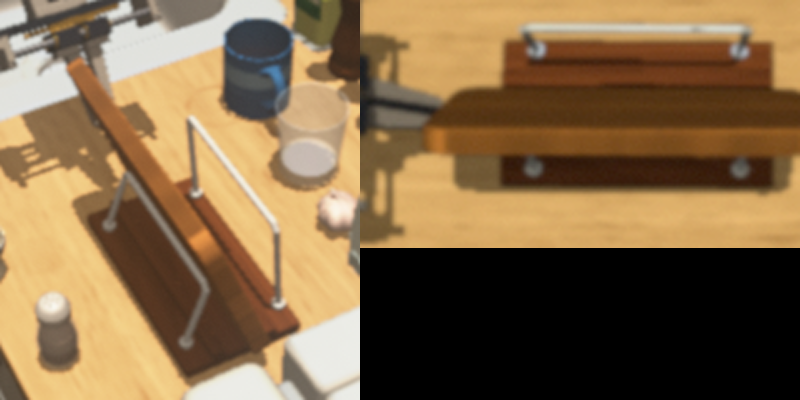

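The board is nearly there: the top-left corner is at u≈224. I'll locate both ends by colour gradients.

```bash
cat > m.py <<'E'
import sys
from h import *
f=cv2.imread(sys.argv[1]).astype(float);r0,r1=int(sys.argv[2]),int(sys.argv[3]);zt=float(sys.argv[4])
def edges(rows,lo,hi):
    p=cv2.GaussianBlur(f[rows[0]:rows[1]].mean(0),(1,5),0); g=np.abs(np.gradient(p,axis=0)).sum(1)
    k=lo+np.argmax(g[lo:hi]); w=g[k-2:k+3]; return (w*np.arange(k-2,k+3)).sum()/w.sum()
for a in range(2):
    pass
L,Rr=edges((r0,r1),195,240),edges((r0,r1),345,385)
a,b=pix("top",L,(r0+r1)/2,zt),pix("top",Rr,(r0+r1)/2,zt)
fr=(270,275) if len(sys.argv)<6 else tuple(map(int,sys.argv[5].split(",")))
l,r=edges(fr,245,258),edges(fr,343,356);c,d=pix("top",l,fr[0],.022),pix("top",r,fr[0],.022)
print("board px",L,Rr,"y",a[1],b[1],"mid",(a+b)[1]/2,"| foot px",l,r,"y",c[1],d[1],"mid",(c+d)[1]/2)
E
python3 m.py pics/t3.png 258 264 .2; python3 m.py pics/t2.png 258 264 .2; python3 m.py pics/top0.png 255 260 .2
```

```text
board px 196.95945140131187 369.3226471923093 y 0.2422157815200383 -0.10461796383734243 mid 0.06879890884134794 | foot px 250.7687537507502 355.62873508353215 y 0.1554563910699509 -0.09483188147455629 mid 0.030312254797697308
board px 217.45620147322313 356.3400375326371 y 0.2005789146476798 -0.0784376977739777 mid 0.06107060843685105 | foot px 250.79124991494868 349.109237382391 y 0.1554025745744832 -0.07922245596414587 mid 0.038090059305168664
board px 202.01577392564516 350.1506083525157 y 0.23221415800289172 -0.06608190135739023 mid 0.08306612832275075 | foot px 250.76345588235293 349.83918939166915 y 0.15546906493426918 -0.08096929990291786 mid 0.03724988251567566
```

```bash
python3 -m creep '[{"angular":[0,0,0],"offset":[-0.0023,0,0.0019],"hand":255},{"angular":[0,0,0],"offset":[-0.0046,0,0.0039],"hand":255},{"angular":[0,0,0],"offset":[-0.0046,0,0.0039],"hand":255}]'; python3 -m creep '[{"angular":[0,0,0],"offset":[0.02,0,-0.017],"hand":255},{"angular":[0,0,0],"offset":[0.04,0,-0.034],"hand":255},{"angular":[0,0,0],"offset":[0.05,0,-0.06],"hand":255},{"angular":[0,0,0],"offset":[0.05,0,-0.1],"hand":255},{"angular":[0,0,0],"offset":[0.05,0,-0.15],"hand":255}]';python3 d.py .40 .22 .24 0; python3 - <<'E'
from h import *
f=arm.grab_frame("top")[:,:,::-1];cv2.imwrite("pics/t4.png",f)
f=cv2.convertScaleAbs(f,alpha=1.5)
cv2.imwrite("pics/p4.png",cv2.resize(f[210:290,200:390],(798,336),interpolation=cv2.INTER_CUBIC))
E
python3 m.py pics/t4.png 258 264 .2
```

```text
time_s: 3.5
tool_pos: [0.5464, 0.1816, 0.0709]
eef_rot: [-3.141, 0.697, 1.575]
contact_force: [0.1, 3.3, 0.5]
opening: 0.0005
grip_force: 1.8
time_s: 4.0
tool_pos: [0.5452, 0.3138, 0.1536]
eef_rot: [-3.138, 0.703, 1.575]
contact_force: [1.5, 1.6, 0.8]
opening: 0.0003
grip_force: 0.0
t 4.0 pos [0.5452 0.3138 0.1536] F [1.5 1.6 0.8] q [-1.09  0.82  0.45  1.37  0.2   1.48 -0.76]
angular [-0.002, 0.703, 0.002] offset [-0.127, -0.1456, -0.005] ang 0.7 dist 0.193
board px 223.99515937153876 371.30543441798056 y 0.18734753977968174 -0.10862285986845255 mid 0.0393623399556146 | foot px 250.79251677156097 349.87608108108105 y 0.15539954393977745 -0.08105759071444057 mid 0.03717097661266844
```

View pics/p4.png

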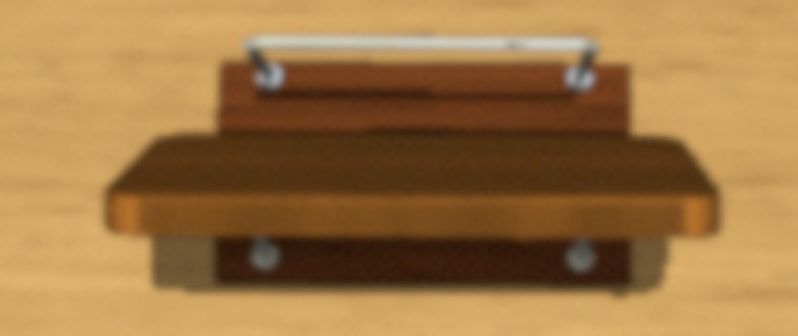

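The board now spans crop 107–718, about 223.9–371.3 px, and its centre is within about 2 mm of the stand's. Next, go round to the front to tip it.

```bash
python3 -m creep '[{"angular":[0,0.14,0],"offset":[-0.01,-0.03,-0.03],"hand":255},{"angular":[0,0.28,0],"offset":[-0.03,-0.06,-0.04],"hand":255},{"angular":[0,0.42,0],"offset":[-0.06,-0.09,-0.04],"hand":255},{"angular":[0,0.56,0],"offset":[-0.09,-0.12,-0.03],"hand":255},{"angular":[0,0.703,0],"offset":[-0.127,-0.1456,-0.005],"hand":255}]'; python3 d.py .43 .037 .24 0
```

```text
time_s: 4.55
tool_pos: [0.4009, 0.2225, 0.2403]
eef_rot: [3.138, -0.012, 1.577]
contact_force: [2.6, -2.9, 1.6]
opening: 0.0002
grip_force: 0.0
t 4.55 pos [0.4009 0.2225 0.2403] F [ 2.6 -2.9  1.6] q [-0.97  0.07  0.42  2.02 -0.04  1.05 -0.52]
angular [0.003, -0.012, 0.006] offset [-0.1857, 0.0279, -0.0018] ang 0.01 dist 0.188
```

```bash
python3 -m creep '[{"angular":[0,0,0],"offset":[-0.045,0.007,0],"hand":255},{"angular":[0,0,0],"offset":[-0.09,0.014,0],"hand":255},{"angular":[0,0,0],"offset":[-0.135,0.021,0],"hand":255},{"angular":[0,0,0],"offset":[-0.17,0.026,0],"hand":255},{"angular":[0,-0.01,0],"offset":[-0.186,0.028,0],"hand":255}]'; python3 -m creep '[{"angular":[0,0,0],"offset":[0,0,0.03],"hand":255},{"angular":[0,0,0],"offset":[0,0,0.06],"hand":255},{"angular":[0,0,0],"offset":[0,0,0.06],"hand":255}]'; python3 d.py .50 .037 .18 0
```

```text
time_s: 5.05
tool_pos: [0.4296, 0.032, 0.2379]
eef_rot: [-3.141, 0.005, 1.568]
contact_force: [-0.3, 0.5, 0.6]
opening: 0.0003
grip_force: 0.0
time_s: 5.35
tool_pos: [0.4269, 0.0357, 0.1751]
eef_rot: [-3.134, 0.008, 1.575]
contact_force: [-0.1, 0.1, 0.8]
opening: 0.0006
grip_force: 0.0
t 5.35 pos [0.4269 0.0357 0.1751] F [-0.1  0.1  0.8] q [-0.73  0.11  0.61  2.16 -0.07  0.9  -0.07]
angular [-0.008, 0.008, 0.004] offset [0.001, 0.0731, -0.0055] ang 0.01 dist 0.073
```

```bash
python3 -m creep '[{"angular":[0,0,0],"offset":[0,0.015,0],"hand":255},{"angular":[0,0,0],"offset":[0,0.03,0],"hand":255},{"angular":[0,0,0],"offset":[0,0.045,0],"hand":255},{"angular":[0,0,0],"offset":[0,0.06,0],"hand":255},{"angular":[0,0,0],"offset":[0,0.072,0],"hand":255}]'; python3 -m creep '[{"angular":[0,0,0],"offset":[0,0.01,0],"hand":255},{"angular":[0,0,0],"offset":[0,0.019,0],"hand":255},{"angular":[0,0,0],"offset":[0,0.026,0],"hand":255},{"angular":[0,0,0],"offset":[0,0.032,0],"hand":255},{"angular":[0,0,0],"offset":[0,0.038,0],"hand":255}]';  python3 - <<'E'
from h import *
f=arm.grab_frame("top")[:,:,::-1]
a=[cv2.resize(arm.grab_frame("scene")[150:350,220:400,::-1],(360,400),interpolation=cv2.INTER_CUBIC),cv2.resize(f[160:330,200:387],(440,400),interpolation=cv2.INTER_CUBIC)]
cv2.imwrite("pics/p5.png",np.hstack(a))
E
```

```text
time_s: 5.85
tool_pos: [0.5033, 0.0372, 0.1825]
eef_rot: [-3.14, 0.003, 1.576]
contact_force: [-14.9, -1.9, 51.4]
opening: 0.0003
grip_force: 23.8
time_s: 6.35
tool_pos: [0.5402, 0.0372, 0.1783]
eef_rot: [-3.141, 0.005, 1.575]
contact_force: [0.1, -0.1, -0.4]
opening: 0.0005
grip_force: 0.0
```

View pics/p5.png

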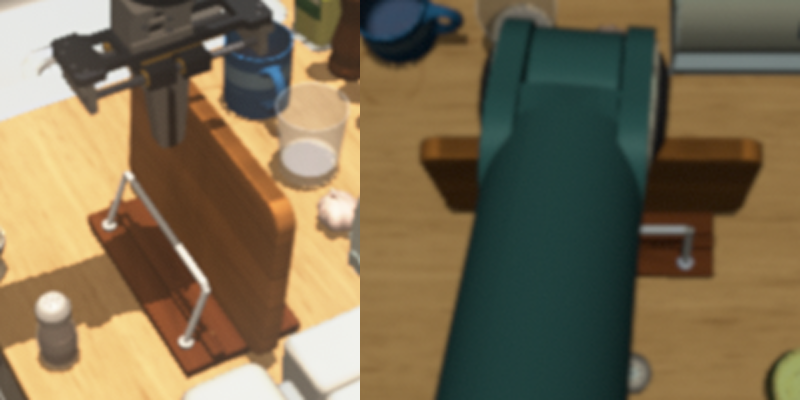

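The board now leans back against the rear wire, though there was a brief 51 N contact on the way. Back off and check the result.

```bash
python3 -m creep '[{"angular":[0,0,0],"offset":[0,-0.04,0],"hand":255},{"angular":[0,0,0],"offset":[0,-0.08,0],"hand":255},{"angular":[0,0,0],"offset":[0,-0.11,-0.02],"hand":255},{"angular":[0,0,0],"offset":[0,-0.13,-0.06],"hand":255},{"angular":[0,0,0],"offset":[0.03,-0.14,-0.08],"hand":255}]'; python3 -m creep '[{"angular":[0,0,0],"offset":[0.05,0,0],"hand":255},{"angular":[0,0,0],"offset":[0.1,0,0],"hand":255},{"angular":[0,0,0],"offset":[0.15,0,0],"hand":255},{"angular":[0,0,0],"offset":[0.2,0,0],"hand":255},{"angular":[0,0,0],"offset":[0.25,0,0],"hand":255}]';  python3 -m creep '[{"angular":[0,0,0],"offset":[0.05,0,0],"hand":255},{"angular":[0,0,0],"offset":[0.1,0,0],"hand":255},{"angular":[0,0,0],"offset":[0.1,0,0],"hand":255}]'; python3 - <<'E'
from h import *
f=arm.grab_frame("top")[:,:,::-1];cv2.imwrite("pics/t6.png",f)
s=arm.grab_frame("scene")[:,:,::-1];cv2.imwrite("pics/s6.png",s)
a=[cv2.resize(s[150:350,220:400],(360,400),interpolation=cv2.INTER_CUBIC),cv2.resize(f[160:330,200:387],(440,400),interpolation=cv2.INTER_CUBIC)]
cv2.imwrite("pics/p6.png",np.hstack(a))
E
python3 m.py pics/t6.png 221 226 .21 260,268
```

```text
time_s: 6.95
tool_pos: [0.399, 0.0641, 0.2598]
eef_rot: [3.141, 0.003, 1.569]
contact_force: [0.8, 1.4, -0.5]
opening: 0.0005
grip_force: 0.0
time_s: 7.45
tool_pos: [0.3982, 0.3182, 0.2563]
eef_rot: [-3.14, 0.006, 1.575]
contact_force: [1.8, -0.8, -0.3]
opening: 0.0005
grip_force: 0.0
time_s: 7.75
tool_pos: [0.3953, 0.423, 0.2542]
eef_rot: [-3.139, 0.005, 1.584]
contact_force: [-0.8, -0.0, -0.9]
opening: 0.0004
grip_force: 0.0
board px 227.85338938518126 349.89658194566175 y 0.18031391176821165 -0.06571604261294575 mid 0.05729893457763295 | foot px 250.80427008158983 349.96249241078453 y 0.15591499109704532 -0.08160544627538906 mid 0.03715477241082813
```

View pics/p6.png

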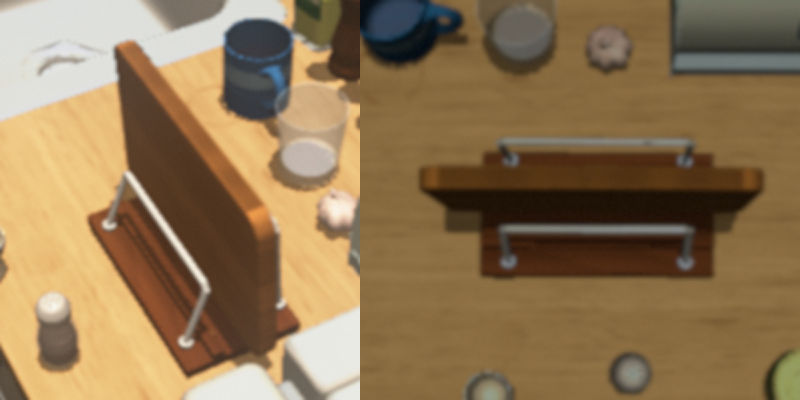

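```bash
python3 - <<'E'
from h import *
f=arm.grab_frame("top")[:,:,::-1];cv2.imwrite("pics/t7.png",f)
for v in(231.4,240.7):print(pix("top",298,v,.213))
a=pix("top",225.5,236,.21);b=pix("top",371.3,236,.21);print((a+b)[1]/2,a,b)
d=cv2.absdiff(f,cv2.imread("pics/t6.png"))[220:280,210:390].max(2);print((d>25).sum())
E
python3 m.py pics/t7.png 233 239 .21 260,268; python3 m.py pics/t6.png 233 239 .21 260,268
```

```text
[0.56729918 0.0386529  0.213     ]
[0.54840728 0.03854713 0.213     ]
0.03788215630330495 [0.55834641 0.18418109 0.21      ] [ 0.55871973 -0.10841678  0.21      ]
1121
board px 225.04571576878874 370.8660887302397 y 0.18509830296721225 -0.10754110512235021 mid 0.03877859892243102 | foot px 250.80229556461074 349.95182335229174 y 0.15591973229419906 -0.08157981647246136 mid 0.03716995791086885
board px 224.20197159409457 371.30896545885537 y 0.18680211540113198 -0.10843487444853706 mid 0.03918362047629746 | foot px 250.80427008158983 349.96249241078453 y 0.15591499109704532 -0.08160544627538906 mid 0.03715477241082813
```

The board may still be swinging, so let time pass and track its top-edge row.

```bash
python3 -m creep '[{"angular":[0,0,0],"offset":[0,0,0],"hand":255},{"angular":[0,0,0],"offset":[0,0,0],"hand":255},{"angular":[0,0,0],"offset":[0,0,0],"hand":255},{"angular":[0,0,0],"offset":[0,0,0],"hand":255},{"angular":[0,0,0],"offset":[0,0,0],"hand":255}]'; python3 - <<'E'
from h import *
f=arm.grab_frame("top")[:,:,::-1];cv2.imwrite("pics/t8.png",f)
g=arm.grab_frame("top")[:,:,::-1]
for a,b in(("6","7"),("7","8")):print(a,b,(cv2.absdiff(cv2.imread(f"pics/t{a}.png"),cv2.imread(f"pics/t{b}.png"))[220:280,210:390].max(2)>25).sum())
print((cv2.absdiff(f,g)[220:280,210:390].max(2)>25).sum())
s=arm.grab_frame("scene")[:,:,::-1]
a=[cv2.resize(s[150:350,220:400],(360,400),interpolation=cv2.INTER_CUBIC),cv2.resize(f[160:330,200:387],(440,400),interpolation=cv2.INTER_CUBIC)]
cv2.imwrite("pics/p8.png",np.hstack(a))
E
```

```text
time_s: 8.4
tool_pos: [0.3988, 0.4163, 0.2565]
eef_rot: [-3.141, 0.004, 1.574]
contact_force: [-0.2, 0.7, 0.7]
opening: 0.0004
grip_force: 0.0
6 7 1121
7 8 1150
0
```

View pics/p8.png

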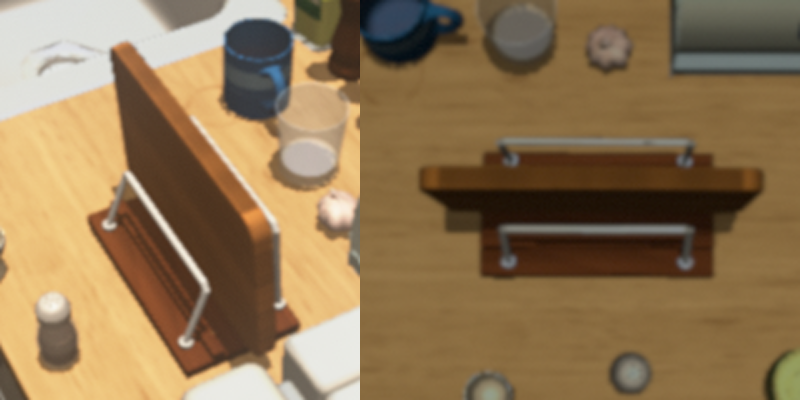

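The board stands almost upright and rocks a little, and it is not yet on the rear wire (top edge at crop rows 168–190, wire at 143). I've used all ten pictures, so from here I'll track it numerically.

```bash
cat > e.py <<'E'
import sys
from h import *
for a in sys.argv[1:]:
    f=cv2.imread(f"pics/{a}.png").astype(float); p=f[205:285,230:246].mean(1)
    print(a,"R-B/R by row from 205:",(p[:,2]).round().astype(int).tolist())
E
python3 - <<'E'
from h import *
cv2.imwrite("pics/t9.png",arm.grab_frame("top")[:,:,::-1])
E
python3 e.py t4 t6 t7 t8 t9
```

```text
t4 R-B/R by row from 205: [134, 137, 139, 142, 142, 141, 139, 139, 141, 143, 144, 143, 142, 141, 141, 141, 139, 136, 134, 135, 138, 140, 140, 138, 138, 139, 139, 139, 138, 137, 136, 135, 136, 138, 138, 136, 125, 108, 92, 84, 79, 75, 72, 68, 62, 57, 55, 54, 54, 57, 64, 79, 93, 94, 92, 91, 91, 90, 90, 90, 90, 91, 96, 100, 100, 101, 100, 99, 98, 98, 100, 103, 106, 116, 131, 139, 141, 142, 142, 142]
t6 R-B/R by row from 205: [132, 134, 137, 139, 140, 138, 137, 136, 138, 140, 140, 140, 139, 139, 138, 138, 137, 134, 132, 132, 135, 137, 137, 134, 125, 110, 98, 93, 92, 92, 93, 94, 95, 94, 82, 58, 36, 30, 33, 41, 50, 58, 66, 73, 82, 91, 95, 95, 94, 93, 92, 93, 97, 111, 130, 139, 141, 141, 141, 141, 140, 139, 140, 141, 141, 141, 141, 139, 138, 138, 140, 143, 144, 142, 140, 139, 139, 139, 139, 139]
t7 R-B/R by row from 205: [132, 134, 137, 139, 140, 139, 137, 137, 138, 140, 141, 141, 140, 139, 138, 139, 137, 134, 131, 128, 119, 105, 96, 93, 92, 93, 94, 95, 95, 89, 74, 52, 36, 31, 31, 33, 38, 45, 51, 56, 62, 67, 72, 76, 83, 91, 95, 96, 96, 106, 122, 131, 134, 136, 138, 141, 142, 141, 141, 141, 1
[... 198 characters left out ...]
8, 138, 136, 134, 132, 132, 135, 137, 137, 135, 128, 113, 99, 94, 92, 93, 93, 94, 95, 95, 86, 62, 38, 30, 33, 41, 49, 58, 66, 73, 82, 91, 95, 96, 94, 93, 93, 93, 97, 111, 130, 139, 141, 141, 141, 141, 140, 139, 140, 141, 141, 141, 141, 139, 138, 138, 140, 143, 144, 142, 140, 139, 139, 139, 139, 139]
t9 R-B/R by row from 205: [132, 134, 137, 139, 140, 138, 137, 136, 138, 140, 141, 140, 139, 138, 139, 138, 137, 134, 132, 132, 135, 137, 137, 134, 126, 111, 98, 93, 93, 93, 93, 94, 95, 93, 79, 55, 35, 30, 34, 42, 50, 59, 67, 74, 82, 91, 95, 95, 94, 93, 93, 93, 97, 112, 130, 139, 141, 141, 141, 141, 140, 139, 140, 141, 141, 141, 141, 139, 138, 138, 140, 143, 144, 142, 140, 139, 139, 139, 139, 139]
```

```bash
python3 - <<'E'
from h import *
print("t4 rear foot",pix("top",240,241.5,.016)[0],"t4 top rear/front",pix("top",240,255.5,.205)[0],pix("top",240,266.5,.205)[0])
print("t0 rear foot",pix("top",215,205+178/4.5,.016)[0],"t0 top",pix("top",215,251,.208)[0],pix("top",215,261.7,.205)[0])
for n,v in(("t6",229.5),("t6f",239.5),("t7",225.5),("t7f",235)):print(n,pix("top",240,v,.213)[0])
print("t6 front foot",[pix("top",240,v,.016)[0] for v in(250,257)],"t7",[pix("top",240,v,.016)[0] for v in(250,254)])
E
```

```text
t4 rear foot 0.5822546408301594 t4 top rear/front 0.519635159885792 0.49749404295912925
t0 rear foot 0.5746277671902952 t0 top 0.5281589433428197 0.5069886739680833
t6 0.5710570510869261
t6f 0.5506890238964692
t7 0.579252128010711
t7f 0.5598338267204953
t6 front foot [np.float64(0.561367680218277), np.float64(0.5442693153151046)] t7 [np.float64(0.561367680218277), np.float64(0.5515860868496401)]
```

The board stands upright with its foot at the rear of the groove. It has to pass about 6–7° back, so I'll push again, slower and further.

```bash
python3 -m creep '[{"angular":[0,0,0],"offset":[-0.045,0,0],"hand":255},{"angular":[0,0,0],"offset":[-0.09,0,0],"hand":255},{"angular":[0,0,0],"offset":[-0.135,0,0],"hand":255},{"angular":[0,0,0],"offset":[-0.18,0.01,0],"hand":255},{"angular":[0,0,0],"offset":[-0.225,0.02,0],"hand":255}]'; python3 -m creep '[{"angular":[0,0,0],"offset":[-0.045,0,0],"hand":255},{"angular":[0,0,0],"offset":[-0.09,0,0],"hand":255},{"angular":[0,0,0],"offset":[-0.13,0.01,0],"hand":255},{"angular":[0,0,0],"offset":[-0.15,0.02,0],"hand":255},{"angular":[0,0,0],"offset":[-0.15,0.02,0],"hand":255}]'; python3 d.py .44 .037 .17 0
```

```text
time_s: 9.1
tool_pos: [0.4195, 0.1901, 0.2575]
eef_rot: [-3.141, 0.004, 1.575]
contact_force: [0.4, -0.9, 0.7]
opening: 0.0001
grip_force: 0.0
time_s: 9.6
tool_pos: [0.4411, 0.0388, 0.2585]
eef_rot: [3.141, 0.005, 1.569]
contact_force: [-0.3, 0.0, 0.9]
opening: 0.0005
grip_force: 0.0
t 9.6 pos [0.4411 0.0388 0.2585] F [-0.3  0.   0.9] q [-0.76  0.01  0.6   2.04 -0.    1.1  -0.15]
angular [0.001, 0.005, -0.002] offset [-0.0014, -0.0011, 0.0885] ang 0.01 dist 0.088
```

```bash
python3 -m creep '[{"angular":[0,0,0],"offset":[0,0,0.04],"hand":255},{"angular":[0,0,0],"offset":[0,0,0.08],"hand":255},{"angular":[0,0,0],"offset":[0,0.02,0.088],"hand":255},{"angular":[0,0,0],"offset":[0,0.04,0.088],"hand":255},{"angular":[0,0,0],"offset":[0,0.06,0.088],"hand":255}]'; python3 -m creep '[{"angular":[0,0,0],"offset":[0,0.008,0],"hand":255},{"angular":[0,0,0],"offset":[0,0.016,0],"hand":255},{"angular":[0,0,0],"offset":[0,0.023,0],"hand":255},{"angular":[0,0,0],"offset":[0,0.030,0],"hand":255}]'; python3 -m creep '[{"angular":[0,0,0],"offset":[0,0.006,0],"hand":255},{"angular":[0,0,0],"offset":[0,0.012,0],"hand":255},{"angular":[0,0,0],"offset":[0,0.018,0],"hand":255},{"angular":[0,0,0],"offset":[0,0.024,0],"hand":255}]'
python3 - <<'E'
from h import *
cv2.imwrite("pics/t10.png",arm.grab_frame("top")[:,:,::-1])
E
python3 e.py t10
```

```text
time_s: 10.1
tool_pos: [0.5001, 0.0431, 0.1692]
eef_rot: [-3.139, 0.005, 1.577]
contact_force: [0.0, 0.2, -0.3]
opening: 0.0006
grip_force: 0.0
time_s: 10.5
tool_pos: [0.5301, 0.042, 0.17]
eef_rot: [-3.141, 0.004, 1.575]
contact_force: [-1.4, -0.4, -0.3]
opening: 0.0006
grip_force: 0.0
time_s: 10.9
tool_pos: [0.5545, 0.0418, 0.17]
eef_rot: [-3.141, 0.005, 1.575]
contact_force: [0.7, 0.9, -0.2]
opening: 0.0005
grip_force: 0.0
t10 R-B/R by row from 205: [141, 144, 147, 149, 150, 148, 146, 146, 148, 150, 149, 141, 121, 104, 98, 98, 100, 100, 102, 104, 100, 81, 58, 45, 41, 39, 38, 39, 40, 42, 44, 48, 52, 55, 59, 62, 64, 67, 70, 74, 77, 79, 82, 87, 96, 106, 114, 116, 113, 110, 108, 106, 106, 104, 104, 104, 103, 101, 98, 96, 94, 91, 89, 88, 86, 85, 83, 80, 77, 75, 74, 74, 72, 70, 67, 65, 63, 61, 59, 58]
```

```bash
python3 -m creep '[{"angular":[0,0,0],"offset":[0,0.004,0],"hand":255},{"angular":[0,0,0],"offset":[0,0.008,0],"hand":255},{"angular":[0,0,0],"offset":[0,0.012,0],"hand":255},{"angular":[0,0,0],"offset":[0,0.012,0],"hand":255},{"angular":[0,0,0],"offset":[0,0.012,0],"hand":255}]'
cat > k.py <<'E'
import sys
from h import *
f=arm.grab_frame("top")[:,:,::-1];cv2.imwrite(f"pics/{sys.argv[1]}.png",f)
p=f[205:250,230:246].astype(float).mean(1)[:,2];g=np.gradient(p)
r=205+np.argmin(g[:30]);k=r-205+5;q=205+k+np.argmin(g[k:k+10])
x=[pix("top",238,v,.209)[0].round(4) for v in(r,q)];print("top rows",r,q,"x",x,"mid rel stand",np.mean(x)-.559)
E
python3 k.py t11; python3 d.py .58 .042 .17 0
```

```text
time_s: 11.45
tool_pos: [0.566, 0.0418, 0.1698]
eef_rot: [-3.141, 0.005, 1.575]
contact_force: [-0.3, -0.1, -0.4]
opening: 0.0005
grip_force: 0.0
top rows 220 225 x [np.float64(0.5915), np.float64(0.5811)] mid rel stand 0.02729999999999999
t 11.5 pos [0.566  0.0418 0.1699] F [-0.5 -0.  -0.7] q [-0.61  0.39  0.6   1.86 -0.25  0.97  0.1 ]
angular [-0.001, 0.005, 0.004] offset [0.0001, 0.014, -0.0001] ang 0.01 dist 0.014
```

```bash
python3 -m creep '[{"angular":[0,0,0],"offset":[0,0,0],"hand":255},{"angular":[0,0,0],"offset":[0,0,0],"hand":255},{"angular":[0,0,0],"offset":[0,0,0],"hand":255}]'; python3 k.py t12; python3 e.py t11 t12 | cut -c1-260
```

```text
time_s: 11.8
tool_pos: [0.566, 0.0418, 0.17]
eef_rot: [-3.141, 0.005, 1.575]
contact_force: [-0.6, -1.2, 0.2]
opening: 0.0005
grip_force: 0.0
top rows 215 220 x [np.float64(0.6019), np.float64(0.5915)] mid rel stand 0.037699999999999956
t11 R-B/R by row from 205: [142, 144, 147, 150, 149, 141, 124, 106, 99, 98, 100, 101, 103, 106, 103, 86, 65, 54, 50, 48, 46, 45, 45, 45, 46, 46, 47, 49, 52, 56, 57, 59, 61, 64, 65, 68, 70, 72, 75, 77, 79, 82, 85, 89, 92, 94, 94, 93, 90, 87, 85, 83, 81, 81, 81,
t12 R-B/R by row from 205: [134, 119, 105, 98, 98, 99, 100, 103, 107, 105, 89, 70, 61, 57, 55, 53, 53, 52, 51, 52, 52, 53, 54, 55, 57, 59, 62, 64, 66, 68, 68, 69, 70, 71, 73, 74, 76, 78, 79, 80, 81, 84, 88, 92, 94, 95, 95, 93, 90, 87, 85, 83, 82, 81, 81, 80, 7
```

The board is falling back on its own, and its top is now about +0.05 in the stand frame. Wait, then confirm it stays there.

```bash
sed -i 's/f\[205:250/f[195:240/; s/205/195/g' k.py; python3 -m creep '[{"angular":[0,0,0],"offset":[0,0,0],"hand":255},{"angular":[0,0,0],"offset":[0,0,0],"hand":255},{"angular":[0,0,0],"offset":[0,0,0],"hand":255},{"angular":[0,0,0],"offset":[0,0,0],"hand":255},{"angular":[0,0,0],"offset":[0,0,0],"hand":255}]'; python3 k.py t13;python3 e.py t13 | cut -c1-160;python3 -m creep '[{"angular":[0,0,0],"offset":[0,0,0],"hand":255},{"angular":[0,0,0],"offset":[0,0,0],"hand":255},{"angular":[0,0,0],"offset":[0,0,0],"hand":255},{"angular":[0,0,0],"offset":[0,0,0],"hand":255},{"angular":[0,0,0],"offset":[0,0,0],"hand":255}]'; python3 k.py t14;
```

```text
time_s: 12.35
tool_pos: [0.5661, 0.0418, 0.1699]
eef_rot: [-3.141, 0.005, 1.575]
contact_force: [0.0, -0.3, -0.3]
opening: 0.0006
grip_force: 0.0
top rows 215 221 x [np.float64(0.6019), np.float64(0.5894)] mid rel stand 0.03664999999999996
t13 R-B/R by row from 205: [134, 119, 105, 98, 98, 99, 100, 103, 107, 105, 89, 70, 61, 57, 55, 54, 52, 51, 52, 52, 52, 53, 54, 55, 56, 59, 62, 64, 66, 67, 68, 6
time_s: 12.9
tool_pos: [0.5661, 0.0418, 0.1699]
eef_rot: [-3.141, 0.005, 1.575]
contact_force: [0.7, 0.1, 0.9]
opening: 0.0004
grip_force: 0.0
top rows 215 220 x [np.float64(0.6019), np.float64(0.5915)] mid rel stand 0.037699999999999956
```

Stable: rear row 206, front row 215, top ≈ +0.05. Withdraw gently and measure the final centring and the bystanders.

```bash
python3 -m creep '[{"angular":[0,0,0],"offset":[0,-0.02,0],"hand":255},{"angular":[0,0,0],"offset":[0,-0.06,0],"hand":255},{"angular":[0,0,0],"offset":[0,-0.1,0],"hand":255},{"angular":[0,0,0],"offset":[0,-0.13,-0.03],"hand":255},{"angular":[0,0,0],"offset":[0,-0.16,-0.07],"hand":255}]'; python3 -m creep '[{"angular":[0,0,0],"offset":[0.05,0,-0.02],"hand":255},{"angular":[0,0,0],"offset":[0.1,0,-0.02],"hand":255},{"angular":[0,0,0],"offset":[0.15,0,-0.02],"hand":255},{"angular":[0,0,0],"offset":[0.2,0,-0.02],"hand":255},{"angular":[0,0,0],"offset":[0.25,0,-0.02],"hand":255}]';  python3 -m creep '[{"angular":[0,0,0],"offset":[0.05,0,0],"hand":255},{"angular":[0,0,0],"offset":[0.1,0,0],"hand":255},{"angular":[0,0,0],"offset":[0.1,0,0],"hand":255},{"angular":[0,0,0],"offset":[0.1,0,0],"hand":255},{"angular":[0,0,0],"offset":[0.1,0,0],"hand":255}]'; python3 k.py t15; python3 e.py t15|cut -c1-300; python3 m.py pics/t15.png 208 213 .207 260,268; python3 - <<'E'
from h import *
a=cv2.imread("pics/top0.png");b=cv2.imread("pics/t15.png");d=cv2.absdiff(a,b).max(2)
for n,(u,v) in dict(egg=(256,328),salt=(315,318),tin=(390,323),mug=(213,163),tumb=(267,168),garlic=(305,180)).items():
    T=a[v-16:v+16,u-16:u+16];r=cv2.matchTemplate(b[v-26:v+26,u-26:u+26],T,cv2.TM_CCOEFF_NORMED);_,s,_,l=cv2.minMaxLoc(r);print(n,round(s,3),l[0]-10,l[1]-10)
E
```

```text
time_s: 13.45
tool_pos: [0.4034, 0.0409, 0.2392]
eef_rot: [-3.137, 0.007, 1.574]
contact_force: [0.3, 0.9, 0.5]
opening: 0.0003
grip_force: 0.0
time_s: 13.95
tool_pos: [0.4049, 0.2901, 0.2593]
eef_rot: [-3.142, 0.004, 1.575]
contact_force: [1.4, -0.4, 0.3]
opening: 0.0004
grip_force: 0.0
time_s: 14.45
tool_pos: [0.4053, 0.3864, 0.2583]
eef_rot: [-3.141, 0.005, 1.573]
contact_force: [0.1, -0.6, -0.6]
opening: 0.0003
grip_force: 0.0
top rows 215 220 x [np.float64(0.6019), np.float64(0.5915)] mid rel stand 0.037699999999999956
t15 R-B/R by row from 205: [126, 112, 99, 92, 92, 93, 94, 97, 100, 99, 84, 66, 57, 54, 51, 50, 49, 48, 48, 49, 50, 51, 52, 53, 55, 58, 62, 65, 67, 69, 70, 71, 72, 74, 76, 78, 80, 83, 85, 86, 88, 90, 94, 98, 105, 120, 133, 138, 137, 136, 135, 136, 137, 138, 140, 143, 144, 143, 143, 143, 142, 141, 142
board px 225.78844372394624 370.11621581887675 y 0.18604404487848578 -0.10771167730056548 mid 0.03916618378896015 | foot px 250.79565656991196 349.9568470010092 y 0.15593567381530146 -0.08159188455389604 mid 0.03717189463070271
egg 1.0 0 0
salt 0.995 0 0
tin 1.0 0 0
mug 0.999 0 0
tumb 0.998 0 0
garlic 0.999 0 0
```

```bash
python3 -c "
from station import arm
print(arm.sign_off())"
```

```text
the job is handed in; nothing more can be done
None
```

The board is centred to about 2 mm and leans back on the rear wire, the other things have not moved, and I handed it in at about 14.5 s; the first tipping push spiked to about 54 N at the fingers (wrist limit 120 N) and left the board upright, so I pushed it a second time.

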